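Click in the green filter and hold the sprung shutter half open

ROBOT

A 6-joint arm with a two-finger parallel gripper is mounted at the origin on the work surface; the furniture and walls round the work are solid. World frame = base frame: x ahead of the robot, y to its left, z up, the work surface at z = 0. Lengths are in mm, angles in rad, forces in N, time in s.
With the tool pointing down it reaches from about 400 to 925 mm from the base axis. Payload 12.5 kg.
Tool frame: the origin (TCP) lies between the finger pads; the fingertips stand 11 mm ahead of it and the grasp point (between the pads) lies 8 mm behind it (env.tip_extent is the distance from the TCP to the fingertips, in mm); x points along the fingers, z is the direction in which the jaws open and shut, and the axes are right-handed (so a half turn about x gives the same grasp; the last joint's range is limited). The gripper opens to 95 mm and grips with 3 to 60 N. Pads are 20 mm wide; open, the fingers measure 119 mm over their backs; the gripper's body (75 mm by 180 mm) begins 59 mm behind the grasp point.
Start: joints at [-1.246, 0.491, 1.559, -0, 1.092, -0.106], TCP at [261.022, -567.902, 225.661] pointing down, gripper open.
Joint ranges: [-3.1, 3.1], [-0.84, 2.19], [0.05, 2.79], [-1.13, 4.28], [0.06, 2.93], [-2.69, 2.69]. Speed limits (rad/s): [2.22, 2.22, 2.79, 3.14, 3.14, 3.14].

INTERFACE

Orientations are given as [roll, pitch, yaw] about the fixed x, y, z axes, in that order (R = Rz(yaw) Ry(pitch) Rx(roll)).
In Python, from cell import status, imaging, env gives the robot as it stands. The module is installed in compiled form; this text tells all that it offers.
- The arm moves only by the tool apply_moves, never from a script. Its argument "increments" is a list of rows, each a list of 5 numbers: the closure, from 0 (fully open) to 1 (shut), then the shift along the tool's x, y, z in mm, then the turn about the tool's x in degrees. A call has 1 to 10 rows; each row shifts and turns the commanded pose from where the row before left it, along the tool's axes as they then stand; what a row does not reach is not made up. A row lasts 1/10 s, in which the tool goes at most 50 mm and 8.59 degrees, less where a joint would pass 70% of its speed; a pose out of reach is approached as far as the arm can. A call with a gripper value outside its range is refused whole. The fingers move at their own pace and stop on an object; the grip force is fixed at half the most. Time passes only in rows, so rows that do not move let the fingers close. It gives the time, the measured TCP pose, the force and the opening at its end, in the units of the state.
- status.state(): the state, without advancing time (a new reading comes with each control period).
- imaging.read_camera(name): name is "scene" or "top" or "wrist"; returns a dict with "pixels" (480x640x3 uint8, red, green, blue), "fovy" (degrees; the focal length in pixels is half the picture's height over the tangent of half this angle, whatever the lens; pixels are square), "cx", "cy" (the principal point, pixels), "R" (3x3) and "t" (3): a world point X has camera coordinates R X + t. Camera axes: x right, y down, z forward; pixel columns grow to the right and rows downward; lengths in mm; the calibration is good to about 2 mm. A picture is of the moment at which its call begins. There is no depth.
- env.job_done(): hands the job in, once; it reports no verdict.
The state is a dict: "t": time; "joints": joint angles; "qvel": joint speeds; "tau": joint torques, N m; "eef_pos": TCP position; "tcp_rot": TCP orientation; "ft_force": force on the tool from outside, world axes, zero at the start; "moment": the same for the moment, N m; "opening": opening from 0.0 (shut) to 1.0 (fully open).
Only numpy, scipy, OpenCV 4.12 (cv2) and the standard library are available. Lean on these libraries where they do the work, as an engineer would, in place of code of your own. Each camera call takes 0.05 s, during which the arm holds its last target. There are 200 camera calls.

TASK

With the spring shutter still closed, turn the filter turret one click anticlockwise (seen from above) so that the green filter clicks into the beam port, without going past it. Then slide the orange shutter tab against its spring until the port is half open (pointer lines on the yellow half-travel marks), never opening it beyond about three quarters, and finish while the gripper's fingers are still holding it steadily there, for if let go it springs shut. Leave everything else on the bench undisturbed.

Things in the scene. Friction and masses are not known exactly. Their poses are not given: they have to be found in the camera images.
- unit: Filter-and-shutter unit, fixed to the table: grey base plate 190 x 325 mm (x, y). Origin on the table, z up. In its frame (mm): vertical turret axis at x 0, y 75; beam port at y 15; shutter gate from y 43 to -137 between two aluminium rails (at x -39 and +39, 12 mm wide, tops 62 mm above the table). A grey index post, 46 mm tall with a white line, stands at y 169.
- port (a point): Centre of the beam port, a 40 mm round hole in a black plate 90 x 60 mm (unit's x, y), on the plate's top face 66 mm above the table. The dark shutter blade closes it from below; the filter lies under the blade.
- half_mark (a point): Point 62 mm above the table midway between the wide yellow half-travel marks on the two gate rails: unit frame x 0, y -74 mm. Black marks at y -50 mm show closed and at y -98 mm fully open.
- turret (a joint): Angle of the filter turret, an aluminium disc 170 mm across, top 50 mm above the table (rad, positive anticlockwise from above). Sprung detents at 0 (amber filter in the port), 1.047 (green), 2.094 (blue); starts at 0. Stops at -0.35 and 2.44. Leaving a detent takes about 0.15 N m; past half-way the next one draws it in by itself.
- green_dot (a point): Green dot near the turret disc's edge, opposite the 40 mm green filter, 75 mm from the axis, 50 mm above the table. It stands next to the white line of the index post when the green filter is in the port. The amber and blue filters have such dots too.
- turret_grip (a point): Black bar grip on the turret axis, turning with it: 44 mm long (its x axis), 12 mm thick (y axis), 36 mm tall, white line along its top; this point is its centre, 84 mm above the table; its top is at 102 mm. At turret 0 its long direction is 1.05 rad anticlockwise of the unit's x axis. Can be pinched from above across its thickness.
- shutter (a joint): Travel of the shutter (m): 0 = closed, 0.048 = fully open (end stop), half = 0.024. It opens towards the unit's -y. The spring pushes it shut with about 3 N when closed, 8 N at half travel and 13 N fully open.
- shutter_tab (a point): Orange upright tab of the shutter: 26 mm (x, across the travel) by 14 mm (y, along it) by 42 mm tall; axes as the unit's; this point is its centre, 84 mm above the table; top at 105 mm. Closed, it stands at unit x 0, y -50 mm; at half travel y -74 mm. White pointer lines stick out from its foot above both rails. Can be pinched from above or pushed.
- bottle: Bystander to leave alone: small white bottle with red cap and red band, 28 mm dia, 70 mm tall (loose); origin at the centre of its underside.
- jar: Bystander to leave alone: brown jar with blue screw cap, 48 mm dia, 88 mm tall (loose); origin at the centre of its underside.
- beaker: Bystander to leave alone: clear plastic beaker, 106 mm dia, 122 mm tall (loose); origin at the centre of its underside.
- kit_purple: Bystander to leave alone: white and purple carton, 92 x 131 x 66 mm (loose); origin at the centre of its underside.
- kit_orange: Bystander to leave alone: white and orange carton, 85 x 56 x 62 mm (loose); origin at the centre of its underside.
- adaptor: Bystander to leave alone: black power adaptor block, 75 x 52 x 34 mm (loose); origin at the centre of its underside.

How it is judged:
By the outcome, as a careful person would: the job done as asked, in the order asked, and still so for the second after the job is handed in, while the arm keeps its last pose, push and grip.
It also fails if it takes over 50 s, if anything falls off the work surface, if the arm or the gripper's body presses on something with over 40 N, if the wrist force passes 120 N, or if a joint passes its speed limit or range.

## Working session

There is one attempt and no reset: what is moved stays moved. The work goes in short steps, Python scripts to look and compute and a tool call to move; the robot and the scene stay as the last step left them, time stands still between calls to the robot, and variables do not carry over. Pictures are saved under pics/ and viewed, about 8 in all and at most 12, crops included, and the job is handed in when it is done.

Besides the shell and the picture viewer there is one more tool, called after "Request:" by a JSON object that holds its "name" and its "arguments". apply_moves: Moves the arm, as the interface text tells. Its arguments: {"type":"object","properties":{"increments":{"type":"array"}},"required":["increments"]}

```bash
mkdir -p pics; cat > h.py <<'E'
import numpy as np, cv2
from cell import status, imaging, env
def grab(n,f):
    c=imaging.read_camera(n); cv2.imwrite('pics/'+f,cv2.cvtColor(c['pixels'],cv2.COLOR_RGB2BGR)); return c
def F(c): return 240/np.tan(np.radians(c['fovy'])/2)
def ray(c,u,v,z):
    R=np.array(c['R']);t=np.array(c['t']);o=-R.T@t
    d=R.T@np.array([(u-c['cx'])/F(c),(v-c['cy'])/F(c),1]); return o+d*(z-o[2])/d[2]
def proj(c,X):
    p=np.array(c['R'])@np.array(X)+np.array(c['t']); return F(c)*p[:2]/p[2]+[c['cx'],c['cy']]
E
python3 - <<'E'
from h import *
import pickle
cs={n:grab(n,n+'0.png') for n in('top','scene')}
pickle.dump(cs,open('c0.pkl','wb'))
print(status.state())
for c in cs.values(): print(c['fovy'],c['cx'],c['cy'],-np.array(c['R']).T@np.array(c['t']))
E
```

```text
{'t': 0.1, 'joints': array([-1.24564101e+00,  4.91531762e-01,  1.55939899e+00,  2.96262941e-06,
        1.09168573e+00, -1.05582169e-01]), 'qvel': array([-0.00033505, -0.00176306, -0.00085922, -0.00076773, -0.00046725,
        0.00077318]), 'tau': array([ 4.71073654e-03, -6.13621688e+01, -2.58605665e+01,  6.94179442e-02,
        4.70067433e-02, -4.86775787e-05]), 'eef_pos': array([ 260.92891825, -567.70217288,  225.09638375]), 'tcp_rot': array([3.03344398, 1.5697725 , 1.89338378]), 'ft_force': array([-0.25724524, -0.40917997,  0.52413134]), 'moment': array([0.00533798, 0.04997826, 0.0159442 ]), 'opening': 1.000850927004905}
42.37042246071002 314.64693314618563 261.2434429652076 [ 278.63811101   30.18070182 1695.1231207 ]
43.94177488987299 309.48559936247784 238.0953317358823 [-186.26833325 1002.10040955 1146.3201749 ]
```

View pics/top0.png

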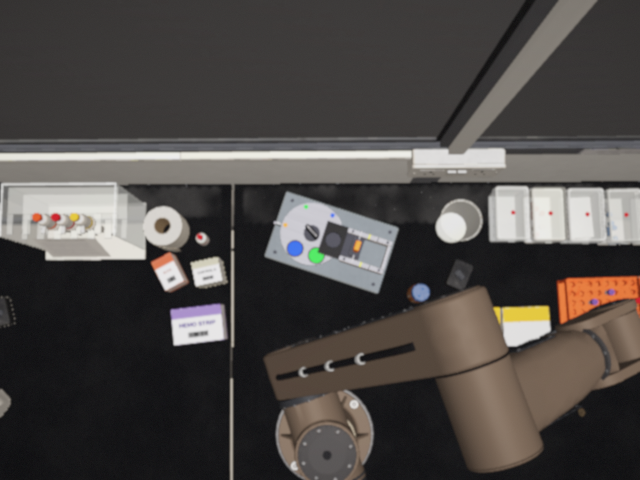

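View pics/scene0.png

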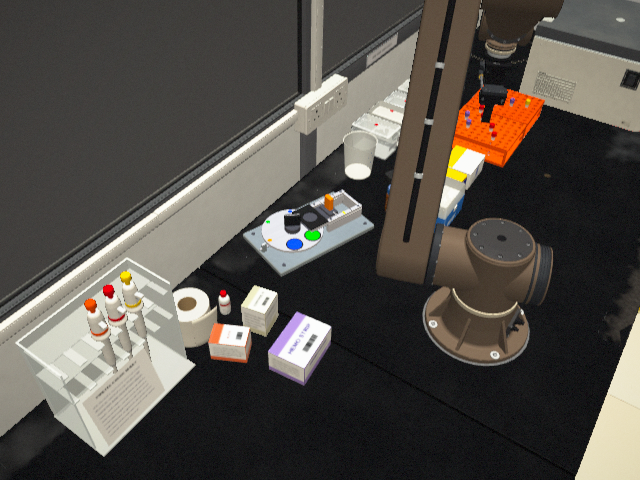

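Top view (picture 1): the unit is at about (332,242), turret at (312,233), tab at (357,245), and the post at the left (282,224). Scene view (picture 2): the unit is clear of the arm, tab at (329,202). Next I'll enlarge it and measure.

```bash
python3 - <<'E'
from h import *
import pickle
cs=pickle.load(open('c0.pkl','rb'))
t=cs['top']['pixels'][180:305,250:410]; s=cs['scene']['pixels'][180:280,235:385]
a=cv2.resize(t,(800,625))[:,:]; 
cv2.imwrite('pics/a.png',cv2.cvtColor(cv2.resize(t,(768,600),interpolation=cv2.INTER_CUBIC),cv2.COLOR_RGB2BGR))
for n,(x0,x1,y0,y1) in {'top':(250,410,180,305),'scene':(235,385,180,280)}.items():
    im=cs[n]['pixels'][y0:y1,x0:x1]; h=cv2.cvtColor(im,cv2.COLOR_RGB2HSV)
    for nm,lo,hi in(('orange',8,19),('yellow',22,33),('green',50,70),('blue',105,125)):
        m=cv2.inRange(h,(lo,130,90),(hi,255,255)); k,_,st,ce=cv2.connectedComponentsWithStats(m)
        for i in range(1,k):
            if st[i,4]>2: print(n,nm,st[i],ce[i]+[x0,y0], ray(cs[n],*(ce[i]+[x0,y0]),50).round(1))
E
```

```text
top orange [103  61   8  11  63] [356.74603175 245.79365079] [498.7 -89.2  50. ]
top green [55 26  2  2  3] [305.66666667 206.33333333] [607.2  46.9  50. ]
top green [ 59  68  15  15 151] [315.35099338 255.25827815] [474.1  22.   50. ]
top blue [82 34  2  2  3] [332.33333333 214.66666667] [583.8 -24.8  50. ]
top blue [ 38  61  14  15 166] [294.5 248. ] [494.1  77.6  50. ]
scene orange [ 89  14  10  17 106] [328.30188679 202.58490566] [ 512.2 -120.2   50. ]
scene yellow [108  31   2   3   4] [343.5 212. ] [ 454.2 -110.4   50. ]
scene yellow [34 59  2  2  3] [269.33333333 239.33333333] [556.4 100.5  50. ]
scene green [31 41  4  2  8] [267.5 221.5] [604.6  46.2  50. ]
scene green [ 70  50  15  10 118] [312.03389831 234.97457627] [472.6  19.9  50. ]
scene blue [53 29  4  3  8] [289.5  210.25] [583.2 -28.   50. ]
scene blue [ 52  59  15  11 132] [294.00757576 243.75      ] [492.3  76.1  50. ]
```

View pics/a.png

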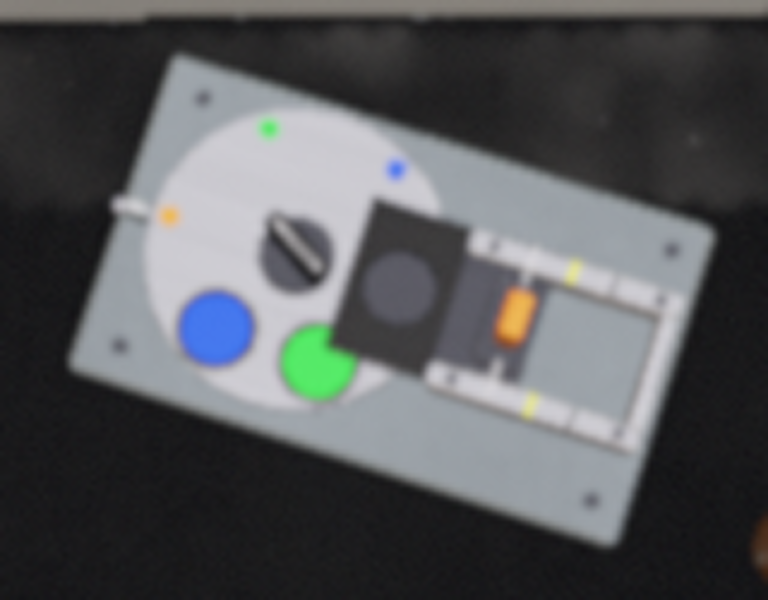

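Enlarged crop (picture 3): blue filter (217,328), blue dot (395,170), bar grip (297,248), tab (516,316), and yellow marks at (573,272) and (530,405). Axis ≈ (533.3, 31) and unit yaw ≈ -18.8°, and both views agree to about 2 mm. Tab predicted at (493,-87), seen at (491.5,-85).

```bash
cat >> h.py <<'E'
from scipy.spatial.transform import Rotation as Ro
def tool(s=None):
    s=s or status.state(); R=Ro.from_euler('xyz',s['tcp_rot']).as_matrix(); return s,R
def need(xyz,yawz):  # shift in tool axes now, turn (deg) about tool x to bring jaw to yaw (mod 180)
    s,R=tool(); d=R.T@(np.array(xyz)-s['eef_pos']); yz=np.degrees(np.arctan2(R[1,2],R[0,2]))
    w=(yawz-yz+90)%180-90
    print('pos',s['eef_pos'].round(1),'jawyaw',yz.round(2),'shift',d.round(1),'turn',round(-w,2),'j',s['joints'].round(3),'f',s['ft_force'].round(1),'open',round(s['opening'],3),'t',s['t'],'down',R[:,0].round(3))
E
python3 -c "
from h import *
need([533.3,31,230],131.15)"
```

```text
pos [ 260.9 -567.7  225.1] jawyaw -65.32 shift [  -4.4  497.5 -430.3] turn -16.47 j [-1.246  0.492  1.559  0.     1.092 -0.106] f [-0.3 -0.4  0.5] open 1.001 t 0.1 down [-0.     0.001 -1.   ]
```

Request:
{"name": "apply_moves", "arguments": {"increments": [[0,-20,0,0,-5]]}}

```text
t: 0.2
eef_pos: [260.7, -566.9, 243.3]
tcp_rot: [2.953, 1.566, 1.9]
ft_force: [0.4, -0.2, -0.0]
opening: 0.997
```

```bash
python3 -c "
from h import *
need([533.3,31,245],131.15)"
```

```text
pos [ 260.7 -566.9  243.3] jawyaw -60.29 shift [   0.7  533.2 -384.2] turn -11.44 j [-1.246  0.475  1.536 -0.     1.135 -0.193] f [ 0.4 -0.2 -0. ] open 0.997 t 0.2 down [-0.002  0.005 -1.   ]
```

Request:
{"name": "apply_moves", "arguments": {"increments": [[0,0,0,0,-5.7],[0,0,0,0,-5.7],[0,0,36,-16,0],[0,0,36,-16,0],[0,0,36,-16,0],[0,0,36,-16,0],[0,0,36,-16,0],[0,0,36,-16,0],[0,0,36,-16,0],[0,0,36,-16,0]]}}

```text
t: 1.2
eef_pos: [394.3, -280.6, 245.5]
tcp_rot: [-3.096, 1.571, 2.333]
ft_force: [0.7, -0.6, 0.0]
opening: 1.001
```

```bash
python3 -c "
from h import *
need([533.3,31,245],131.15)"
```

```text
pos [ 394.3 -280.6  245.5] jawyaw -48.93 shift [   0.5  309.5 -143.6] turn -0.08 j [-0.755  0.268  1.867  0.     1.007  0.099] f [ 0.7 -0.6  0. ] open 1.001 t 1.2 down [-0.  0. -1.]
```

Request:
{"name": "apply_moves", "arguments": {"increments": [[0,0,36,-16,0],[0,0,36,-16,0],[0,0,36,-16,0],[0,0,36,-16,0],[0,0,36,-16,0],[0,0,36,-16,0],[0,0,36,-16,0],[0,0,20,-10,0],[0.5,0,0,0,0],[0.5,0,0,0,0]]}}

```text
t: 2.2
eef_pos: [518.6, -11.4, 245.3]
tcp_rot: [-2.046, 1.57, -2.898]
ft_force: [-0.8, 0.6, -0.1]
opening: 0.885
```

```bash
python3 - <<'E'
from h import *
need([533.3,31,245],131.15)
c=grab('wrist','w1.png'); im=c['pixels']; h=cv2.cvtColor(im,cv2.COLOR_RGB2HSV)
print('cam',-np.array(c['R']).T@np.array(c['t']))
y=np.radians(-18.85); U=lambda x,yy,z:[533.3+x*np.cos(y)-(yy-75)*np.sin(y),31+x*np.sin(y)+(yy-75)*np.cos(y),z]
for n,p in dict(axistop=(0,75,102),gdot=(65,112.5,50),adot=(0,150,50),bdot=(65,37.5,50),tab=(0,-50,105),bf=(-52,105,50)).items(): print(n,proj(c,U(*p)).round(1))
for nm,lo,hi in(('orange',8,19),('green',50,70),('blue',105,125)):
    k,_,st,ce=cv2.connectedComponentsWithStats(cv2.inRange(h,(lo,130,80),(hi,255,255)))
    for i in range(1,k):
        if st[i,4]>25: print(nm,st[i],ce[i].round(1), ray(c,*ce[i],50).round(1))
E
```

```text
pos [518.6 -11.4 245.3] jawyaw -48.85 shift [  0.3  39.  -22.2] turn -0.0 j [-0.149  0.319  1.79  -0.     1.033  0.704] f [-0.8  0.6 -0.1] open 0.885 t 2.2 down [-0.001 -0.    -1.   ]
cam [571.96892271  36.32258268 404.7867542 ]
axistop [289.7 184.4]
gdot [339.   96.6]
adot [246.3  96.7]
bdot [382.3 177.6]
tab [371.4 323. ]
bf [223.2 177.8]
orange [351 292  37  43 801] [367.2 310.6] [485.  -98.5  50. ]
green [237 215  44  45 870] [254.5 241.3] [468.   21.3  50. ]
blue [ 199  154   48   48 1834] [222.2 177.6] [493.4  76.9  50. ]
blue [376 171  13  14 142] [381.7 177.4] [582.5 -25.   50. ]
```

View pics/w1.png

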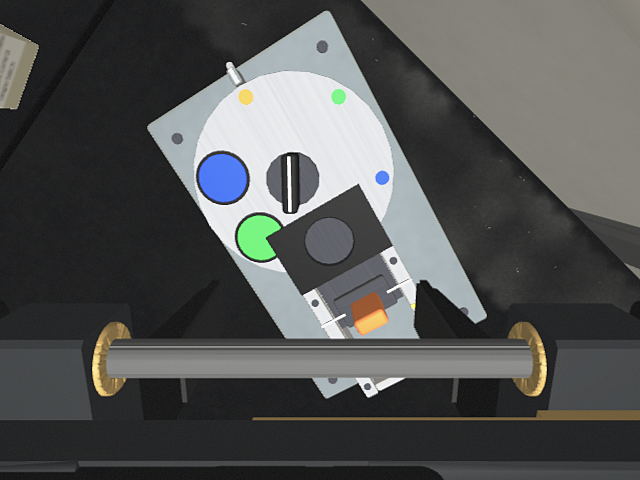

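Wrist view (picture 4): the predicted points match the seen ones to about 1 px: blue filter (222,178), blue dot (382,177), and bar at (290,184), parallel to the image columns. I'll go to the axis and then down.

Request:
{"name": "apply_moves", "arguments": {"increments": [[0.5,0,20,-11,0],[0.5,0,19,-11,0],[0.5,30,0,0,0],[0.5,30,0,0,0],[0.5,30,0,0,0],[0.5,0,0,0,0],[0.5,0,0,0,0]]}}

```text
t: 2.95
eef_pos: [533.9, 29.8, 156.2]
tcp_rot: [-1.989, 1.57, -2.844]
ft_force: [0.6, -0.8, 0.6]
opening: 0.502
```

```bash
python3 -c "
from h import *
need([533.0,31,82],131.15)"
```

```text
pos [533.9  29.8 156.2] jawyaw -48.99 shift [74.2  0.1 -1.5] turn -0.14 j [-0.068  0.45   1.857 -0.     0.835  0.788] f [ 0.6 -0.8  0.6] open 0.502 t 2.95 down [-0. -0. -1.]
```

Request:
{"name": "apply_moves", "arguments": {"increments": [[0.5,25,0,-1.5,0],[0.5,25,0,0,0],[0.5,14,0,0,0],[0.5,10,0,0,0],[0.5,0,0,0,0],[0.7,0,0,0,0],[1,0,0,0,0],[1,0,0,0,0],[1,0,0,0,0],[1,0,0,0,0]]}}

```text
t: 3.95
eef_pos: [533.3, 31.6, 82.0]
tcp_rot: [0.483, 1.569, -0.37]
ft_force: [12.6, -23.9, -4.4]
opening: 0.135
```

```bash
python3 -c "
from h import *
need([533.3,31,82],11.15)"
```

```text
pos [533.3  31.6  82. ] jawyaw -48.9 shift [-0.  -0.4  0.5] turn -60.05 j [-6.400e-02  5.600e-01  1.921e+00 -1.000e-03  6.590e-01  7.900e-01] f [ 12.6 -23.9  -4.4] open 0.135 t 3.95 down [ 0.002 -0.001 -1.   ]
```

Request:
{"name": "apply_moves", "arguments": {"increments": [[1,0,0,0,0],[1,0,0,0,0]]}}

```text
t: 4.15
eef_pos: [533.8, 31.0, 81.9]
tcp_rot: [0.36, 1.568, -0.493]
ft_force: [3.6, -8.0, -0.9]
opening: 0.122
```

Request:
{"name": "apply_moves", "arguments": {"increments": [[1,0,0,0.5,0],[1,0,0,0,0]]}}

```text
t: 4.35
eef_pos: [533.7, 31.0, 81.9]
tcp_rot: [0.383, 1.569, -0.471]
ft_force: [1.7, -6.7, 1.5]
opening: 0.125
```

Request:
{"name": "apply_moves", "arguments": {"increments": [[1,0,0,0,-5],[1,0,0,0,-5],[1,0,0,0,-5],[1,0,0,0,-5],[1,0,0,0,-5],[1,0,0,0,-5]]}}

```text
t: 4.95
eef_pos: [533.5, 31.2, 81.9]
tcp_rot: [-0.117, 1.57, -0.444]
ft_force: [1.6, -5.0, 2.4]
opening: 0.128
```

```bash
python3 -c "
from h import *
need([533.3,31,82],11.15); print(status.state()['moment'])"
```

```text
pos [533.5  31.2  81.9] jawyaw -18.72 shift [-0.1 -0.2 -0.2] turn -29.87 j [-6.50e-02  5.60e-01  1.92e+00 -1.00e-03  6.60e-01  2.62e-01] f [ 1.6 -5.   2.4] open 0.128 t 4.95 down [ 0.001 -0.    -1.   ]
[-0.63727032 -0.15216384 -0.04691279]
```

Request:
{"name": "apply_moves", "arguments": {"increments": [[1,0,0,0,-5],[1,0,0,0,-5],[1,0,0,0,-5],[1,0,0,0,-5],[1,0,0,0,-4],[1,0,0,0,-3],[1,0,0,0,-2],[1,0,0,0,-1],[1,0,0,0,0],[1,0,0,0,0]]}}

```text
t: 5.95
eef_pos: [533.2, 31.2, 81.9]
tcp_rot: [-1.229, 1.57, -1.036]
ft_force: [-0.8, -5.5, 5.0]
opening: 0.123
```

```bash
python3 -c "
from h import *
need([533.3,31,82],11.15); print(status.state()['moment'])"
```

```text
pos [533.2  31.2  81.9] jawyaw 11.07 shift [-0.1 -0.2  0.1] turn -0.08 j [-6.500e-02  5.600e-01  1.921e+00 -1.000e-03  6.600e-01 -2.580e-01] f [-0.8 -5.5  5. ] open 0.123 t 5.95 down [ 0. -0. -1.]
[-0.83634829  0.08734149  0.08188344]
```

Now I'll open to 0.5, rise, turn the jaws toward the travel direction, and look.

Request:
{"name": "apply_moves", "arguments": {"increments": [[0.5,0,0,0,0],[0.5,0,0,0,0],[0.5,0,0,0,0],[0.5,0,0,0,0],[0.5,-20,0,0,0],[0.5,-40,0,0,0],[0.5,-40,0,0,0],[0.5,-40,0,0,0],[0.5,0,0,0,-8],[0.5,0,0,0,-8]]}}

```text
t: 6.95
eef_pos: [533.4, 31.6, 222.9]
tcp_rot: [-0.544, 1.568, -0.066]
ft_force: [-0.7, 0.4, -0.0]
opening: 0.501
```

Request:
{"name": "apply_moves", "arguments": {"increments": [[0.5,0,0,0,-8],[0.5,0,0,0,-8],[0.5,0,0,0,-8],[0.5,0,0,0,-8],[0.5,0,0,0,-8],[0.5,0,0,0,-4],[0.5,0,0,0,0]]}}

```text
t: 7.65
eef_pos: [533.0, 31.6, 221.5]
tcp_rot: [2.037, 1.571, -3.004]
ft_force: [0.3, 0.5, -0.7]
opening: 0.504
```

```bash
cat >> h.py <<'E'
y=np.radians(-18.85); U=lambda x,yy,z:[533.3+x*np.cos(y)-(yy-75)*np.sin(y),31+x*np.sin(y)+(yy-75)*np.cos(y),z]
def look(f):
    c=grab('wrist',f); h=cv2.cvtColor(c['pixels'],cv2.COLOR_RGB2HSV)
    for n,p in dict(index_dot=(0,150,50),tabc=(0,-50,105),tabh=(0,-74,105)).items(): print(n,proj(c,U(*p)).round(1))
    for nm,lo,hi in(('orange',8,19),('green',50,70),('blue',105,125)):
        k,_,st,ce=cv2.connectedComponentsWithStats(cv2.inRange(h,(lo,130,80),(hi,255,255)))
        for i in range(1,k):
            if st[i,4]>25:
                X=ray(c,*ce[i],50)-np.array(U(0,75,50)); print(nm,st[i],ce[i].round(1),'unit ang',np.degrees(np.arctan2(X[1],X[0])).round(1)+18.85,np.hypot(*X[:2]).round(1))
    return c
E
python3 - <<'E'
from h import *
print(U(0,-50,82)); need(U(0,-50,82),71.15)
look('w2.png')
E
```

```text
[np.float64(492.9135400326856), np.float64(-87.29595872771189), 82]
pos [533.   31.6 221.5] jawyaw 71.14 shift [ 139.6   -0.5 -125.5] turn -0.01 j [-0.065  0.367  1.786 -0.     0.989 -1.306] f [ 0.3  0.5 -0.7] open 0.504 t 7.65 down [-0. -0. -1.]
index_dot [409.2 229.2]
tabc [135.8 246.4]
tabh [101.  246.5]
orange [ 127  218   41   46 1108] [150.3 238.4] unit ang -86.85 137.8
orange [264 267  43  45 151] [285.3 291.1] unit ang -27.049999999999997 60.3
green [404 223  13  13 140] [409.9 228.8] unit ang 90.25 75.5
blue [ 254  138   52   53 1883] [280.8 161.8] unit ang -152.05 61.3
blue [356 297  13  13 132] [362.  303.2] unit ang 30.35 75.1
```

View pics/w2.png

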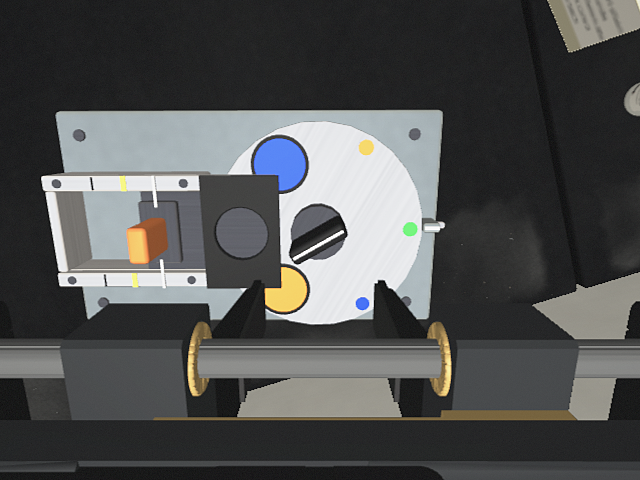

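Picture 5: the green dot at (410,229) stands beside the post line (90.2° in the unit frame), and the turret has clicked once. The shutter is closed, with the pointers at the black marks (tab top at (137,246) as predicted). On to the tab.

Request:
{"name": "apply_moves", "arguments": {"increments": [[0.5,0,0,-31,0],[0.5,0,0,-31,0],[0.5,0,0,-31,0],[0.5,0,0,-32,0],[0.5,20,0,0,0],[0.5,30,0,0,0],[0.5,20,0,0,0],[0.5,0,0,0,0],[0.5,0,0,0,0]]}}

```text
t: 8.6
eef_pos: [492.8, -86.8, 152.0]
tcp_rot: [1.751, 1.571, 2.99]
ft_force: [1.0, 0.6, -0.0]
opening: 0.501
```

```bash
python3 -c "
from h import *
need(U(0,-50,82),71.15)"
```

```text
pos [492.8 -86.8 152. ] jawyaw 71.01 shift [70.  -0.3 -0.5] turn -0.14 j [-0.306  0.414  1.942 -0.     0.786 -1.546] f [ 1.   0.6 -0. ] open 0.501 t 8.6 down [-0.  0. -1.]
```

Request:
{"name": "apply_moves", "arguments": {"increments": [[0.5,25,0,-1.5,0],[0.5,25,0,0,0],[0.5,14,0,0,0],[0.5,6,0,0,0],[0.5,0,0,0,0],[0.7,0,0,0,0],[1,0,0,0,0],[1,0,0,0,0],[1,0,0,0,0],[1,0,0,0,0]]}}

```text
t: 9.6
eef_pos: [492.2, -88.1, 81.8]
tcp_rot: [-1.506, 1.57, -0.266]
ft_force: [0.0, 2.8, 3.7]
opening: 0.147
```

Request:
{"name": "apply_moves", "arguments": {"increments": [[1,0,0,0,0],[1,0,0,0,0]]}}

```text
t: 9.8
eef_pos: [492.3, -88.0, 81.9]
tcp_rot: [-1.437, 1.57, -0.196]
ft_force: [0.1, 3.0, 5.0]
opening: 0.149
```

```bash
python3 -c "
from h import *
need(U(0,-74,82),71.15)"
```

```text
pos [492.3 -88.   81.9] jawyaw 71.1 shift [ -0.1  -0.4 -23.1] turn -0.05 j [-0.309  0.527  2.003  0.     0.611 -1.55 ] f [0.1 3.  5. ] open 0.149 t 9.8 down [ 0. -0. -1.]
```

Gripped (14 mm), with 3 N of spring force. Next I'll slide it slowly toward half travel.

Request:
{"name": "apply_moves", "arguments": {"increments": [[1,0,0,-3,0],[1,0,0,-4,0],[1,0,0,-4,0],[1,0,0,-4,0],[1,0,0,-4,0],[1,0,0,-3,0],[1,0,0,-1,0],[1,0,0,0,0],[1,0,0,0,0],[1,0,0,0,0]]}}

```text
t: 10.8
eef_pos: [484.9, -109.7, 81.8]
tcp_rot: [-0.997, 1.57, 0.244]
ft_force: [2.0, 6.9, 5.3]
opening: 0.142
```

```bash
python3 - <<'E'
from h import *
need(U(0,-74,82),71.15)
c=look('w3.png'); t=grab('top','t3.png'); s=grab('scene','s3.png')
import pickle; pickle.dump((c,t,s),open('c3.pkl','wb'))
w=c['pixels'];
for k in(-1,1): print([proj(c,U(39*k,yy,62)).round(0) for yy in(-50,-74,-98)],[proj(s,U(39*k,yy,62)).round(0) for yy in(-50,-74)])
E
```

```text
pos [ 484.9 -109.7   81.8] jawyaw 71.08 shift [-0.2 -0.3 -0.2] turn -0.07 j [-3.560e-01  5.240e-01  2.011e+00  1.000e-03  6.070e-01 -1.597e+00] f [2.  6.9 5.3] open 0.142 t 10.8 down [ 0.001  0.    -1.   ]
index_dot [773.1 288.5]
tabc [382.3 342.9]
tabh [316.1 343. ]
orange [  0 111  39  29 138] [ 22.3 124. ] unit ang -105.65 290.0
orange [ 26 189  14   9  37] [ 34.1 193.3] unit ang -99.65 283.5
orange [ 300  276   39   63 1785] [319.3 303.6] unit ang -87.05000000000001 148.0
orange [508 378  79  40 296] [547.5 396.3] unit ang -24.449999999999996 66.2
green [ 510  258   32   68 1452] [525.2 289.8] unit ang -89.55000000000001 46.6
blue [ 533  137   91   83 4947] [581.  173.4] unit ang -153.25 62.7
[array([371., 215.]), array([316., 215.]), array([262., 216.])] [array([336., 215.]), array([343., 212.])]
[array([366., 373.]), array([317., 373.]), array([268., 374.])] [array([319., 201.]), array([326., 198.])]
```

View pics/w3.png

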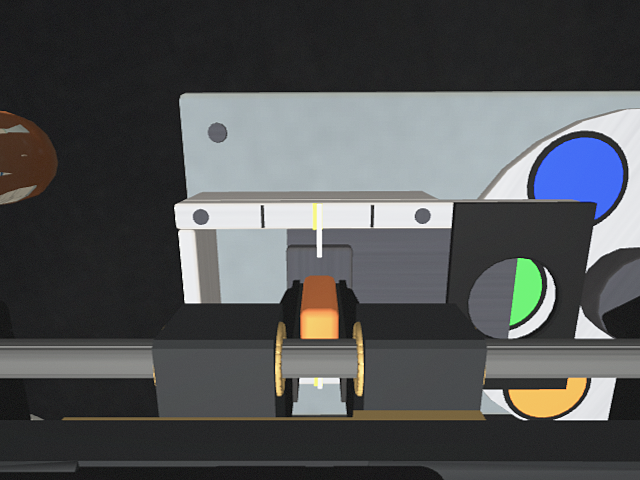

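Picture 6: the port is about half open on green. The white pointer at (320,235) sits about on the yellow mark at (316,216), maybe 1 mm short. Zooming in to check.

```bash
python3 - <<'E'
from h import *
import pickle
c,t,s=pickle.load(open('c3.pkl','rb')); im=c['pixels'].astype(int)
for r in(206,210,216,222,226): print(r,[(u,*im[r,u]) for u in range(310,328)] if r in(210,222) else '')
m=im[195:262,300:340].astype('uint8')
cv2.imwrite('pics/z.png',cv2.cvtColor(cv2.resize(m,(360,600),interpolation=cv2.INTER_NEAREST),cv2.COLOR_RGB2BGR))
E
```

```text
206 
210 [(310, np.int64(233), np.int64(234), np.int64(238)), (311, np.int64(232), np.int64(233), np.int64(242)), (312, np.int64(240), np.int64(241), np.int64(225)), (313, np.int64(247), np.int64(247), np.int64(151)), (314, np.int64(247), np.int64(247), np.int64(132)), (315, np.int64(247), np.int64(247), np.int64(131)), (316, np.int64(246), np.int64(247), np.int64(163)), (317, np.int64(246), np.int64(246), np.int64(246)), (318, np.int64(246), np.int64(246), np.int64(250)), (319, np.int64(246), np.int64(246), np.int64(247)), (320, np.int64(246), np.int64(246), np.int64(248)), (321, np.int64(246), np.int64(246), np.int64(230)), (322, np.int64(240), np.int64(241), np.int64(213)), (323, np.int64(232), np.int64(234), np.int64(240)), (324, np.int64(233), np.int64(234), np.int64(237)), (325, np.int64(234), np.int64(235), np.int64(237)), (326, np.int64(234), np.int64(235), np.int64(237)), (327, np.int64(233), np.int64(234), np.int64(237))]
216 
222 [(310, np.int64(234), np.int64(235), np.int64(238)), (311, np.int64(233), np.int64(234), np.int64(243)), (312, np.int64(240), np.int64(241), np.int64(226)), (313, np.int64(247), np.int64(247), np.int64(150)), (314, np.int64(247), np.int64(247), np.int64(131)), (315, np.int64(247), np.int64(247), np.int64(131)), (316, np.int64(246), np.int64(247), np.int64(163)), (317, np.int64(246), np.int64(246), np.int64(248)), (318, np.int64(246), np.int64(246), np.int64(250)), (319, np.int64(246), np.int64(246), np.int64(247)), (320, np.int64(246), np.int64(246), np.int64(249)), (321, np.int64(246), np.int64(246), np.int64(232)), (322, np.int64(240), np.int64(241), np.int64(213)), (323, np.int64(233), np.int64(235), np.int64(241)), (324, np.int64(234), np.int64(235), np.int64(238)), (325, np.int64(234), np.int64(236), np.int64(238)), (326, np.int64(234), np.int64(236), np.int64(238)), (327, np.int64(234), np.int64(236), np.int64(238))]
226
```

View pics/z.png

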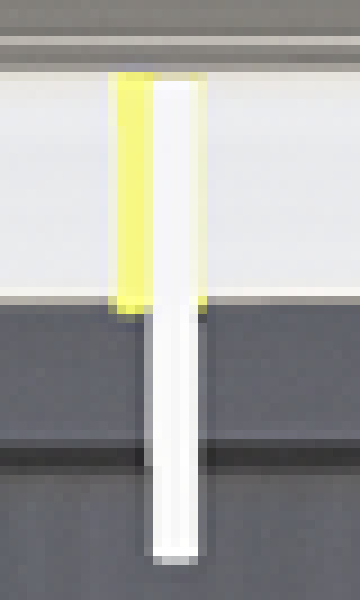

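Zoom (picture 7): the pointer centre is at column 319.2 and the yellow mark centre at 317.4, which is 0.8 mm short. Small nudge.

Request:
{"name": "apply_moves", "arguments": {"increments": [[1,0,0,-0.8,0],[1,0,0,0,0],[1,0,0,0,0],[1,0,0,0,0]]}}

```text
t: 11.35
eef_pos: [484.7, -110.4, 81.8]
tcp_rot: [-0.965, 1.57, 0.275]
ft_force: [3.3, 7.8, 5.5]
opening: 0.148
```

```bash
python3 - <<'E'
from h import *
need(U(0,-74,82),71.15)
c=grab('wrist','w4.png'); print([tuple(c['pixels'][216,u]) for u in range(309,325)])
im=c['pixels'].astype(int); col=im[232:240,308:332].mean((0,2)); print('ptr',col.round(0))
t=grab('top','t4.png'); s=grab('scene','s4.png')
a=cv2.resize(t['pixels'][160:320,130:500],(740,320)); b=cv2.resize(s['pixels'][170:390,190:400],(294,280))
b=np.pad(b,((0,0),(0,446),(0,0))); cv2.imwrite('pics/f.png',cv2.cvtColor(np.vstack([a,b]),cv2.COLOR_RGB2BGR))
E
```

```text
pos [ 484.7 -110.4   81.8] jawyaw 71.09 shift [-0.2 -0.3  0.5] turn -0.06 j [-3.570e-01  5.240e-01  2.011e+00  1.000e-03  6.060e-01 -1.599e+00] f [3.3 7.8 5.5] open 0.148 t 11.35 down [ 0.001  0.    -1.   ]
[(np.uint8(233), np.uint8(234), np.uint8(237)), (np.uint8(233), np.uint8(234), np.uint8(237)), (np.uint8(233), np.uint8(234), np.uint8(236)), (np.uint8(233), np.uint8(234), np.uint8(238)), (np.uint8(231), np.uint8(233), np.uint8(244)), (np.uint8(243), np.uint8(244), np.uint8(216)), (np.uint8(247), np.uint8(247), np.uint8(124)), (np.uint8(247), np.uint8(247), np.uint8(161)), (np.uint8(246), np.uint8(246), np.uint8(247)), (np.uint8(246), np.uint8(246), np.uint8(250)), (np.uint8(246), np.uint8(246), np.uint8(247)), (np.uint8(246), np.uint8(246), np.uint8(252)), (np.uint8(246), np.uint8(247), np.uint8(238)), (np.uint8(247), np.uint8(247), np.uint8(113)), (np.uint8(246), np.uint8(247), np.uint8(178)), (np.uint8(236), np.uint8(237), np.uint8(235))]
ptr [102. 102. 103. 102. 102. 102. 100.  89. 160. 251. 250. 247. 252. 244.
 115.  94. 101. 102. 102. 102. 102. 102. 102. 102.]
```

View pics/f.png

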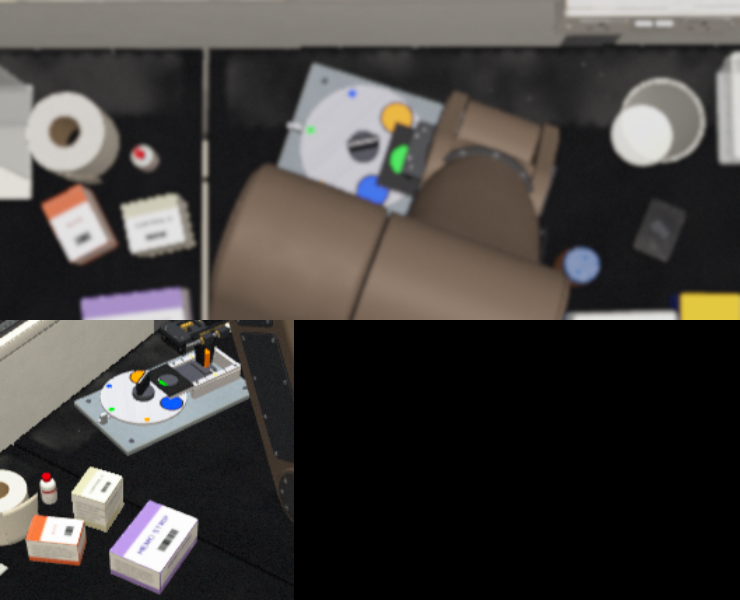

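Picture 8: the green dot (310,130) is still at the post, green half shows in the port (400,158), and the bystanders are where they were. The pointer is now centred on the yellow mark: both at about column 319.1, with yellow visible on each side. Handing in.

```bash
python3 -c "
from h import *
print(env.job_done())"
```

```text
the job is handed in; nothing more can be done
None
```

The job is handed in: the green filter is clicked into the beam port, and the gripper is holding the shutter half open.

- **Turret:** With the shutter closed, I pinched the bar grip and turned it 60° anticlockwise. I then released it and checked: the green dot stood beside the post's white line, at 90.2° in the unit frame against a nominal 90°.
- **Shutter:** I pinched the tab along its travel and slid it slowly. The first stop was about 0.8 mm short by the pointer line, so I nudged it. In the last image the pointer is centred on the yellow mark on one rail, to within about 0.2 mm; the other rail's mark was mostly hidden by the gripper. The shutter never went noticeably past half travel.
- **Hold and forces:** The gripper is still closed on the tab, with about 8 N of spring force on the wrist. The highest wrist force I read was about 27 N, briefly, while closing on the turret grip.
- **Bystanders:** In the last top and scene pictures, they were where they started, as far as the views show.
- **Disagreement:** After the nudge, the tool position read about 0.5 mm past my calibrated half-travel point. I trusted the pointer and mark instead, since the calibration is only good to about 2 mm.

The clock read about 11.5 s of the 50 s allowed.

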